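# Bring the eight-channel pipette round to the front of the carousel

### The arm

A 6-joint arm with a two-finger parallel gripper is mounted at the origin on the work surface. World frame = base frame: x ahead of the robot, y to its left, z up, the work surface at z = 0. Lengths are in mm, angles in degrees, forces in N, time in s.
With the tool pointing down it reaches from about 300 to 850 mm from the base axis. Payload 4.2 kg.
Tool frame: the origin (TCP) lies midway between the tips of the shut fingers; the grasp point (between the pads) lies 19 mm behind it (env.grip_depth is the distance from the TCP to the grasp point, in mm); z points along the fingers, y is the line along which they close (so a half turn about z gives the same grasp; the last joint's range is limited). The gripper opens to 91 mm and grips with 3 to 60 N. Pads are 32 mm wide; open, the fingers measure 118 mm over their backs; the gripper's body (76 mm by 178 mm) begins 60 mm behind the grasp point.
Start: joints at [63.77, 18.312, 89.639, -0, 72.044, -1.146], TCP at [243.774, 520.785, 213.976] pointing down, gripper open.
Joint ranges: [-177.97, 177.97], [-48.28, 115.42], [12.27, 149.76], [-77.06, 257.06], [2.81, 150.46], [-146.56, 146.56]. Speed limits (degrees/s): [147.25, 147.25, 180, 180, 180, 180].

### API

Orientations are given as [roll, pitch, yaw] about the fixed x, y, z axes, in that order (R = Rz(yaw) Ry(pitch) Rx(roll)).
In Python, from workcell import env, eyes gives the robot as it stands.
- The arm moves only by the tool send_rows, never from a script. Its argument "motion" is a list of rows, each a list of 7 numbers: the shift along the world's x, y, z normalised to -1 to 1, where 1 is 0.5 m, then the turn, a rotation vector about the world's x, y, z normalised to -1 to 1, where 1 is 60 degrees, then the opening, from -1 (shut) to 1 (fully open). A call has 1 to 20 rows; each row is the pose to reach, as a shift and turn from the pose commanded when the call began; what a row does not reach only later rows make up. A row lasts 1/8 s, in which the tool goes at most 62.5 mm and 10.7 degrees, less where a joint would pass 70% of its speed; a pose out of reach is approached as far as the arm can. A call with a number of a shift or a turn outside -1 to 1 is refused whole. A call with a gripper value outside its range is refused whole. The fingers move at their own pace and stop on an object; "squeeze" is the grip in N (left out, the last holds). Time passes only in rows, so rows that repeat a pose let the fingers close. It gives the time, the measured TCP pose, the force, the opening and the grip force at its end, in the units of the state.
- env.state(): the state, without advancing time (a new reading comes with each control period).
- eyes.grab_frame(name): name is "scene" or "top" or "wrist"; returns a dict with "pixels" (400x640x3 uint8, red, green, blue), "depth" (400x640 float32, mm along the optical axis (not along the pixel's ray), 0 where there is no reading), "fx", "fy", "cx", "cy" (pixels), "R" (3x3) and "t" (3): a world point X has camera coordinates R X + t; the wrist camera has in their place "T_tool_cam" (4x4, takes a point from camera to tool coordinates, whose origin is the TCP and whose axes are the flange's). Camera axes: x right, y down, z forward; pixel columns grow to the right and rows downward; lengths in mm; the calibration is good to about 2 mm. A picture is of the moment at which its call begins: read the wrist's pose just before it.
- env.job_done(): hands the job in; it is judged then, once.
The state is a dict: "time_s": time; "qpos": joint angles; "qvel": joint speeds; "effort": joint torques, N m; "ee_pos": TCP position; "ee_rot": TCP orientation; "force": force on the tool from outside, world axes, zero at the start; "torque": the same for the moment, N m; "gripper_width": finger opening in mm; "gripper_force": force on a finger pad.
Only numpy, scipy, OpenCV 4.12 (cv2) and the standard library are available. Lean on these libraries where they do the work, as an engineer would, in place of code of your own. Each camera call takes 0.05 s, during which the arm holds its last target. There are 200 camera calls.

### The job

Bring the eight-channel pipette (the one with the wide, flat head) round to the front of the pipette carousel: push one of the carousel's arms round with a fingertip until that pipette hangs straight in front of the column, on the robot's side, and let the carousel come to rest there. Do not push on the pipettes themselves, lift them or unhook them, and do not knock the other things on the bench.

Things in the scene. Friction and masses are not known exactly. Their poses are not given: they have to be found in the camera images.
- stand: Heavy fixed foot and column of the pipette carousel: dark round foot 210 mm across, 34 mm high in the middle, upright column 26 mm across. Origin on the column's axis at table height. It is never turned: its -x side is the front, the robot's side of the table.
- carousel (a joint): Turning head on top of the column, about the column's vertical axis. Radians, 0 at the start of every run wherever its arms then stand, growing anticlockwise seen from above; turns two turns either way. Light friction of 0.06 N m (1 N at 65 mm from the axis); stays where it is left. Hub 60 mm across, its knob reaches 249 mm above the table.
- arm (a point): Middle of the top edge of the arm that carries the eight-channel pipette, 60 mm from the column's axis, 222 mm above the table. Six such straight arms, 60 degrees apart: each 10 mm wide, 22 mm deep (top edge 222, lower edge 200 mm up), free from 30 to 87 mm from the axis. Between neighbouring arms is free space, open from above. x points outwards along the arm.
- empty_cradle (a point): Middle of the one empty cradle, at the height of its prongs' top, 110 mm from the column's axis, 222 mm above the table; its arm is opposite the eight-channel pipette's. Each arm ends in such an outward-open fork: 44 mm wide, 87 to 131 mm from the axis, prongs 16 mm deep; a pipette hangs with its axis 110 mm from the column's.
- eight_channel: Loose eight-channel pipette hung upright in a cradle: flat head 90 mm wide (across its arm), 24 thick, at 33 to 78 mm above the origin, eight nozzles below. Handle 27 mm thick, shoulder 44 mm wide at 185 to 195, finger hook outwards to 40 mm off its axis, top at 222 (259 above the table). Origin on its axis at its lowest point, 37 mm above the table. x points outwards.
- pipette_a: Loose hand pipette hung upright in a cradle, shaped and held like eight_channel above the lower end; origin at its lowest point. Single-channel, slim shaft.
- pipette_b: Loose hand pipette hung upright in a cradle, shaped and held like eight_channel above the lower end; origin at its lowest point. Single-channel, medium shaft.
- pipette_c: Loose hand pipette hung upright in a cradle, shaped and held like eight_channel above the lower end; origin at its lowest point. Single-channel, thick shaft 21 mm across.
- pipette_d: Loose hand pipette hung upright in a cradle, shaped and held like eight_channel above the lower end; origin at its lowest point. Single-channel, slim shaft.
- tube_rack: Bystander: loose blue block rack with small capped tubes, 110 x 65 x 54 mm, beside the carousel on the +y side. Origin under its centre.
- reagent_bottle: Bystander: loose round bottle, 70 mm across, 140 mm high, beside the carousel on the -y side. Origin under its centre.
- flask: Bystander: loose conical glass flask, 80 mm across the foot, 102 mm high, behind the carousel. Origin under its centre.
- tip_box: Bystander: loose box of pipette tips, 122 x 82 x 67 mm, near the robot on the +y side. Origin under its centre.
- pcr_rack: Bystander: loose flat white 96-hole rack, 128 x 86 x 26 mm, near the robot on the -y side. Origin under its centre.
- timer: Bystander: loose bench timer, 65 x 65 x 20 mm, behind the carousel. Origin under its centre.
- wash_bottle: Bystander: loose plastic wash bottle, 64 mm across, 203 mm high with its bent spout, right rear. Origin under its centre.
Things that resemble listed ones, but are neither listed nor needed, are in the scene too. What is shaped like the pipette_d but blue or yellow is not meant.

How it is judged:
By the outcome, as a careful person would: the job done as asked, in the order asked, and still so for the second after the job is handed in, with the robot touching nothing.
It also fails if it takes over 48 s, if anything falls off the work surface, if the arm or the gripper's body presses on something with over 40 N, if the wrist force passes 120 N, or if a joint passes its speed limit or range.

## Working session

There is one attempt and no reset: what is moved stays moved. The work goes in short steps, Python scripts to look and compute and a tool call to move; the robot and the scene stay as the last step left them, time stands still between calls to the robot, and variables do not carry over. Pictures are saved under pics/ and viewed, at most 10 in all, crops included, and the job is handed in when it is done.

Besides the shell and the picture viewer there is one more tool, called in YAML: its name, and indented under it one key for each argument. send_rows: Moves the arm, as the interface text tells. Its arguments: {"type":"object","properties":{"motion":{"type":"array"},"squeeze":{"type":"number"}},"required":["motion"]}

```bash
mkdir -p pics
cat > h.py <<'E'
import numpy as np,cv2
from workcell import env,eyes
def world(f):
    v,u=np.mgrid[:400,:640]; d=f["depth"]
    c=np.stack([(u-f["cx"])/f["fx"]*d,(v-f["cy"])/f["fy"]*d,d],-1)
    return (c-np.array(f["t"]))@np.array(f["R"])
def save(n,p): cv2.imwrite(n,p[:,:,::-1])
E
python3 - <<'E'
from h import *
for n in("top","scene"):
    f=eyes.grab_frame(n); save(f"pics/{n}0.png",f["pixels"]); np.savez(f"{n}0.npz",**f)
    W=world(f); print(n,f["fx"],np.array(f["R"]).round(2).tolist(),np.array(f["t"]).round())
    m=(W[...,2]>190)&(W[...,2]<275)&(f["depth"]>0)
    print(m.sum(),W[m].min(0),W[m].max(0))
print(env.state())
E
```

```text
top 478.4848760721185 [[-0.0, -1.0, 0.01], [-0.98, -0.0, -0.2], [0.2, -0.01, -0.98]] [ -30.  524. 1306.]
12265 [  21.86756249 -863.06606664  190.01656475] [922.37104128 781.90464839 274.9923333 ]
scene 519.7156446039127 [[-0.81, 0.58, 0.0], [0.44, 0.61, -0.67], [-0.39, -0.54, -0.75]] [ 405. -127. 2065.]
11677 [-1062.64193807 -1867.53547668   190.01652202] [1514.9717505   766.93821353  274.99848157]
{'time_s': 0.1, 'qpos': array([ 6.37696575e+01,  1.83483106e+01,  8.96992806e+01, -2.80334250e-03,
        7.20432252e+01, -1.14664857e+00]), 'qvel': array([ 0.03614893, -0.05223973, -0.24561808,  0.01877083, -0.04977224,
        0.00188635]), 'effort': array([-1.05299645e-03, -4.13331413e+01, -2.32509935e+01,  7.27570709e-02,
        4.22513264e-02, -7.12774795e-05]), 'ee_pos': array([243.5891781 , 520.36138107, 213.20193262]), 'ee_rot': array([-1.79909148e+02,  8.47514574e-04,  1.54917173e+02]), 'force': array([ 0.29456843, -0.56272528,  0.60054693]), 'torque': array([-0.0296906 ,  0.0592446 ,  0.04404506]), 'gripper_force': 0.0, 'gripper_width': 91.01564848591781}
```

View pics/top0.png

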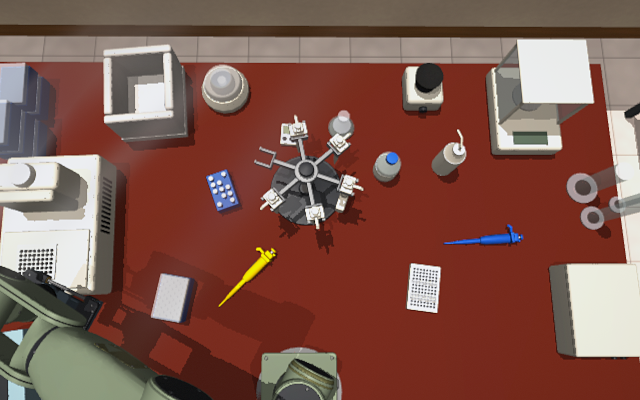

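View pics/scene0.png

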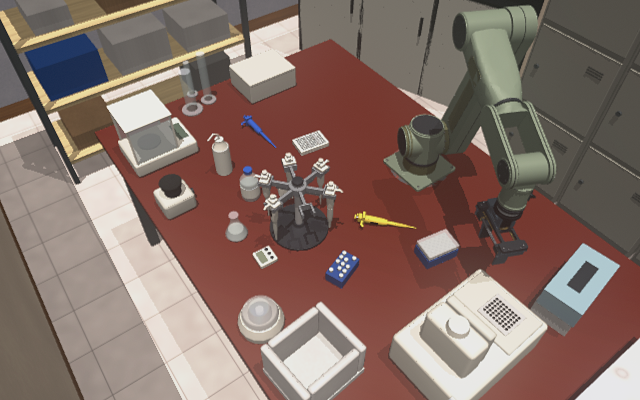

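The top view shows the hub at about (307,170), the empty cradle at (265,157) and the opposite pipette at (348,185), with a broad white head showing below it at (345,200). The other candidates are the single-channels at (272,198), (317,213), (340,143) and (297,130). The yellow (250,275) and blue (485,240) ones lying on the bench are decoys. I'll measure, and check the choice in a close crop.

Run:
```python
from h import *
f=dict(np.load("top0.npz")); W=world(f); d=f["depth"]>0
x,y,z=[W[...,i] for i in range(3)]
v,u=np.mgrid[:400,:640]
near=d&(abs(u-307)<75)&(abs(v-170)<75)
m=near&(z>238)&(z<256)&(abs(u-307)<14)&(abs(v-170)<14)
c,r=cv2.minEnclosingCircle(W[m][:,:2].astype(np.float32)); print("knob",c,r,m.sum(),z[m].max())
for _ in range(2):
    a=np.degrees(np.arctan2(y-c[1],x-c[0])); R=np.hypot(x-c[0],y-c[1])
    k=near&(z>213)&(z<231)&(R>38)&(R<84)
    h=np.exp(6j*np.radians(a[k])); print("arm phase mod60",np.degrees(np.angle(h.mean()))/6,abs(h.mean()),k.sum())
    ph=np.degrees(np.angle(h.mean()))/6
    # refine centre: least squares of points to nearest arm line
    n=np.round((a[k]-ph)/60)*60+ph; n=np.radians(n)
    A=np.c_[-np.sin(n),np.cos(n),R[k]]; P=W[k][:,:2]
    b=-np.sin(n)*P[:,0]+np.cos(n)*P[:,1]
    s=np.linalg.lstsq(A,b,rcond=None)[0]; print("centre",s[:2],"dphi",np.degrees(s[2])); c=s[:2]
# objects at lower head height by angle
a=np.degrees(np.arctan2(y-c[1],x-c[0])); R=np.hypot(x-c[0],y-c[1])
sat=f["pixels"].max(-1)
for fn in("top0","scene0"):
    g=dict(np.load(fn+".npz")); V=world(g); a=np.degrees(np.arctan2(V[...,1]-c[1],V[...,0]-c[0])); R=np.hypot(V[...,0]-c[0],V[...,1]-c[1])
    q=(V[...,2]>70)&(V[...,2]<118)&(R>90)&(R<140)&(g["depth"]>0); print(fn,np.histogram(a[q],np.arange(-180,181,20))[0])
    q=(V[...,2]>10)&(R>150)&(R<230)&(V[...,2]<205)&(g["depth"]>0)
    for s0 in range(-180,180,30):
        w=q&(a>s0)&(a<s0+30)
        if w.sum()>10: print(s0,"minR",np.percentile(R[w],2).round(),"z",V[...,2][w].max().round(),w.sum())
g=dict(np.load("scene0.npz"))["pixels"]
A=cv2.resize(f["pixels"][115:235,245:375],None,fx=3,fy=3,interpolation=2); B=cv2.resize(g[140:260,235:365],None,fx=3,fy=3,interpolation=2)
save("pics/crop.png",np.hstack([A,B]))
```

```text
knob (562.7212524414062, -18.362751007080078) 19.234098434448242 186 254.45023170374884
arm phase mod60 10.967856726116677 0.9460054171497871 472
centre [561.85776251 -18.38930672] dphi 0.04266323143953398
arm phase mod60 10.984653925919252 0.9484381491416138 471
centre [561.8300631  -18.39723084] dphi 0.023201028449559218
top0 [ 7  0 82 47  0  0 16  0  0 10  0  0  0  0  0 11  0  0]
-90 minR 205.0 z 146.0 320
-60 minR 197.0 z 108.0 160
-30 minR 190.0 z 113.0 237
0 minR 152.0 z 29.0 186
60 minR 210.0 z 59.0 68
90 minR 199.0 z 65.0 231
120 minR 211.0 z 49.0 54
150 minR 198.0 z 44.0 69
scene0 [ 8  0  0  0 44  0  8  0  0 29  0  0  0  0  0 46  0  0]
-90 minR 204.0 z 146.0 295
-60 minR 192.0 z 106.0 19
-30 minR 190.0 z 107.0 232
0 minR 152.0 z 29.0 298
60 minR 209.0 z 58.0 44
90 minR 200.0 z 60.0 94
120 minR 206.0 z 48.0 58
150 minR 195.0 z 45.0 31
```

View pics/crop.png

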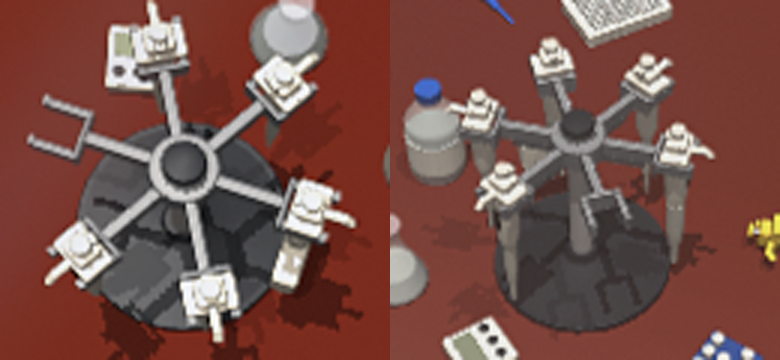

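The close crop confirms the choice. The pipette at about (308,205) in the crop, to the right of the hub, has the wide head below it and lies opposite the empty fork at (60,125). The column is at (562, -18.4), and the arms stand at 11°+60k, so the eight-channel is at -109° and needs -71° (clockwise). I'll push the empty-cradle arm (71°) from the free sector at 101°, so first I bring the shut fingers over it at a safe height.

send_rows:
  motion:
    - [0, 0, 0.09, 0, 0, 0, -1]
    - [0, 0, 0.18, 0, 0, 0, -1]
    - [0.04, -0.06, 0.18, 0, 0, -0.06, -1]
    - [0.09, -0.14, 0.18, 0, 0, -0.14, -1]
    - [0.14, -0.22, 0.18, 0, 0, -0.22, -1]
    - [0.19, -0.3, 0.18, 0, 0, -0.3, -1]
    - [0.24, -0.38, 0.18, 0, 0, -0.38, -1]
    - [0.3, -0.46, 0.18, 0, 0, -0.46, -1]
    - [0.36, -0.54, 0.18, 0, 0, -0.54, -1]
    - [0.41, -0.62, 0.18, 0, 0, -0.62, -1]
    - [0.46, -0.7, 0.18, 0, 0, -0.7, -1]
    - [0.51, -0.78, 0.18, 0, 0, -0.76, -1]
    - [0.55, -0.86, 0.18, 0, 0, -0.82, -1]
    - [0.59, -0.92, 0.18, 0, 0, -0.87, -1]
    - [0.611, -0.949, 0.18, 0, 0, -0.898, -1]
    - [0.611, -0.949, 0.18, 0, 0, -0.898, -1]
    - [0.611, -0.949, 0.18, 0, 0, -0.898, -1]
    - [0.611, -0.949, 0.18, 0, 0, -0.898, -1]

```text
time_s: 2.35
ee_pos: [548.7, 47.4, 304.2]
ee_rot: [180.0, -0.0, 101.1]
force: [-0.3, 0.3, -0.2]
gripper_width: 0.7
gripper_force: 0.0
```

Run:
```python
from h import *
s=env.state(); print(s["time_s"],s["ee_pos"],s["ee_rot"],s["force"],s["gripper_width"])
f=eyes.grab_frame("wrist"); save("pics/w1.png",f["pixels"])
```

```text
2.35 [548.71880947  47.38679041 304.17942436] [ 1.79990304e+02 -1.75702160e-02  1.01140423e+02] [-0.32226458  0.32638092 -0.24587781] 0.7122060166936548
```

View pics/w1.png

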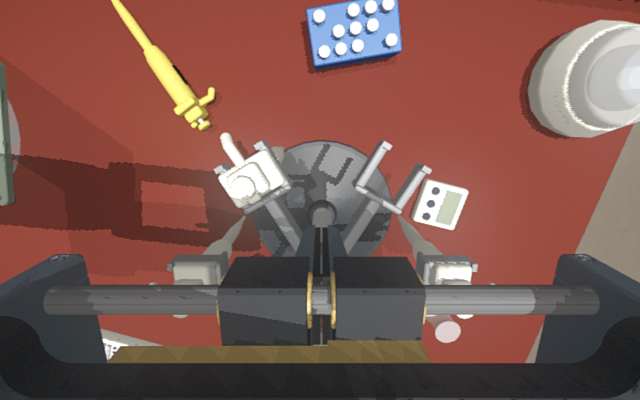

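The wrist view shows the fingers midway between the pipette arm on the left (250,180) and the empty-cradle arm on the right (390,180), over free space. I'll descend and align with the empty arm.

send_rows:
  motion:
    - [0, 0, -0.03, 0, 0, 0, -1]
    - [0, 0, -0.07, 0, 0, 0, -1]
    - [0, 0, -0.11, 0, 0, 0, -1]
    - [0, 0, -0.15, 0, 0, 0, -1]
    - [0, 0, -0.18, 0, 0, 0, -1]
    - [0, 0, -0.196, 0, 0, 0, -1]
    - [0, 0, -0.196, 0, 0, 0, -1]
    - [0.005, 0, -0.196, 0, 0, -0.1, -1]
    - [0.01, 0, -0.196, 0, 0, -0.2, -1]
    - [0.014, 0, -0.196, 0, 0, -0.3, -1]
    - [0.019, 0, -0.196, 0, 0, -0.417, -1]
    - [0.019, 0, -0.196, 0, 0, -0.417, -1]
    - [0.019, 0, -0.196, 0, 0, -0.417, -1]

```text
time_s: 4.03
ee_pos: [558.9, 46.3, 206.4]
ee_rot: [180.0, -0.0, 76.1]
force: [0.6, 0.2, -0.4]
gripper_width: 0.3
gripper_force: 0.0
```

Run:
```python
import numpy as np
c0=np.array([561.8,-18.4])
def P(t): t=np.radians(t); return c0+62*np.array([np.cos(t),np.sin(t)])+18.5*np.array([-np.sin(t),np.cos(t)])
for a,b,st in((76,28,3),(28,4,3)):
    for t in np.arange(a-st,b-.1,-st): print(t,(( P(t)-P(a))/500).round(3),round((t-a)/60,3))
```

```text
73.0 [0.007 0.   ] -0.05
70.0 [ 0.014 -0.   ] -0.1
67.0 [ 0.02  -0.001] -0.15
64.0 [ 0.027 -0.002] -0.2
61.0 [ 0.034 -0.003] -0.25
58.0 [ 0.04  -0.005] -0.3
55.0 [ 0.047 -0.006] -0.35
52.0 [ 0.053 -0.009] -0.4
49.0 [ 0.059 -0.011] -0.45
46.0 [ 0.065 -0.014] -0.5
43.0 [ 0.071 -0.018] -0.55
40.0 [ 0.077 -0.021] -0.6
37.0 [ 0.083 -0.025] -0.65
34.0 [ 0.088 -0.029] -0.7
31.0 [ 0.093 -0.034] -0.75
28.0 [ 0.098 -0.038] -0.8
25.0 [ 0.005 -0.005] -0.05
22.0 [ 0.009 -0.01 ] -0.1
19.0 [ 0.013 -0.016] -0.15
16.0 [ 0.017 -0.021] -0.2
13.0 [ 0.02  -0.027] -0.25
10.0 [ 0.024 -0.033] -0.3
7.0 [ 0.026 -0.039] -0.35
4.0 [ 0.029 -0.045] -0.4
```

send_rows:
  motion:
    - [0.007, 0, 0, 0, 0, -0.05, -1]
    - [0.01, 0, 0, 0, 0, -0.075, -1]
    - [0.014, 0, 0, 0, 0, -0.1, -1]
    - [0.02, -0.001, 0, 0, 0, -0.15, -1]
    - [0.027, -0.002, 0, 0, 0, -0.2, -1]
    - [0.034, -0.003, 0, 0, 0, -0.25, -1]
    - [0.04, -0.005, 0, 0, 0, -0.3, -1]
    - [0.047, -0.006, 0, 0, 0, -0.35, -1]
    - [0.053, -0.009, 0, 0, 0, -0.4, -1]
    - [0.059, -0.011, 0, 0, 0, -0.45, -1]
    - [0.065, -0.014, 0, 0, 0, -0.5, -1]
    - [0.071, -0.018, 0, 0, 0, -0.55, -1]
    - [0.077, -0.021, 0, 0, 0, -0.6, -1]
    - [0.083, -0.025, 0, 0, 0, -0.65, -1]
    - [0.088, -0.029, 0, 0, 0, -0.7, -1]
    - [0.093, -0.034, 0, 0, 0, -0.75, -1]
    - [0.096, -0.036, 0, 0, 0, -0.775, -1]
    - [0.098, -0.038, 0, 0, 0, -0.8, -1]
    - [0.098, -0.038, 0, 0, 0, -0.8, -1]

```text
time_s: 6.4
ee_pos: [607.8, 27.1, 206.0]
ee_rot: [180.0, 0.0, 28.0]
force: [-0.2, 0.9, -0.2]
gripper_width: 0.5
gripper_force: 0.0
```

```bash
cat > meas.py <<'E'
from h import *
import sys
s=env.state(); print(s["time_s"],s["ee_pos"].round(1),s["ee_rot"].round(1),s["force"].round(1))
c=np.array([561.8,-18.4])
for n in("top","scene"):
    f=eyes.grab_frame(n); save(f"pics/{n}_{sys.argv[1]}.png",f["pixels"]); W=world(f)
    a=np.degrees(np.arctan2(W[...,1]-c[1],W[...,0]-c[0])); R=np.hypot(W[...,0]-c[0],W[...,1]-c[1])
    for R0,R1,za,zb in((38,84,213,226),):
        k=(f["depth"]>0)&(W[...,2]>za)&(W[...,2]<zb)&(R>R0)&(R<R1)&(f["pixels"].max(-1)>60)
        ph0=float(sys.argv[2]); dev=(a[k]-ph0+30)%60-30; sec=np.round((a[k]-ph0-dev)/60)
        print(n,[(int(q),round(float(ph0+np.median(dev[(sec==q)&(abs(dev)<10)])),1),int(((sec==q)&(abs(dev)<10)).sum())) for q in np.unique(sec)])
g=np.hstack
E
python3 meas.py m1 28
```

```text
6.4 [607.8  27.1 206. ] [180.   0.  28.] [-0.2  0.9 -0.2]
top [(-3, 32.6, 54), (-2, 32.7, 62), (-1, 31.8, 49)]
scene [(-3, 23.6, 1), (-2, 37.7, 2), (-1, 35.7, 17), (0, 30.0, 9), (1, 25.3, 11), (2, 25.8, 2)]
```

View pics/scene_m1.png

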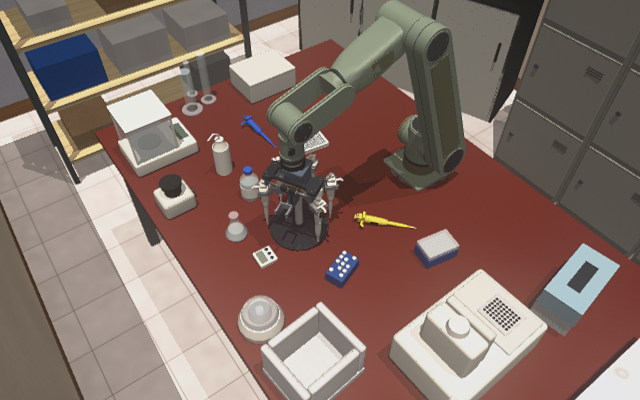

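The scene view shows the fingers among the arms with every pipette still hanging and the bystanders in place. The top depth puts the arms at 32.6° where the tool is at 28°, so the fingertip is thinner than I assumed and the arm lags by about 4.5°. I'll push on, stop short and measure.

send_rows:
  motion:
    - [0.003, -0.003, 0, 0, 0, -0.025, -1]
    - [0.005, -0.005, 0, 0, 0, -0.05, -1]
    - [0.009, -0.01, 0, 0, 0, -0.1, -1]
    - [0.013, -0.016, 0, 0, 0, -0.15, -1]
    - [0.017, -0.021, 0, 0, 0, -0.2, -1]
    - [0.02, -0.027, 0, 0, 0, -0.25, -1]
    - [0.024, -0.033, 0, 0, 0, -0.3, -1]
    - [0.026, -0.039, 0, 0, 0, -0.35, -1]
    - [0.028, -0.042, 0, 0, 0, -0.375, -1]
    - [0.029, -0.045, 0, 0, 0, -0.4, -1]
    - [0.03, -0.048, 0, 0, 0, -0.42, -1]
    - [0.031, -0.05, 0, 0, 0, -0.435, -1]
    - [0.031, -0.052, 0, 0, 0, -0.45, -1]
    - [0.031, -0.052, 0, 0, 0, -0.45, -1]
    - [0.031, -0.052, 0, 0, 0, -0.45, -1]

```text
time_s: 8.38
ee_pos: [623.1, 1.1, 205.9]
ee_rot: [180.0, 0.0, 1.0]
force: [-0.4, 0.6, 0.4]
gripper_width: 0.5
gripper_force: 0.0
```

```bash
python3 meas.py m2 5
```

```text
8.375 [623.1   1.1 205.9] [180.   0.   1.] [-0.4  0.6  0.4]
top [(-2, 5.2, 36), (-1, 3.6, 21)]
scene [(-3, 2.9, 30), (0, 7.8, 6), (1, 1.0, 8), (2, -0.2, 37), (3, -2.5, 18)]
```

send_rows:
  motion:
    - [0.001, -0.003, 0, 0, 0, -0.02, -1]
    - [0.002, -0.006, 0, 0, 0, -0.045, -1]
    - [0.003, -0.009, 0, 0, 0, -0.07, -1]
    - [0.003, -0.011, 0, 0, 0, -0.083, -1]
    - [0.003, -0.011, 0, 0, 0, -0.083, -1]
    - [0.003, -0.011, 0, 0, 0, -0.083, -1]
    - [0.003, -0.002, 0, 0, 0, -0.083, -1]
    - [0.003, 0.009, 0, 0, 0, -0.083, -1]
    - [0.003, 0.009, 0.04, 0, 0, -0.083, -1]
    - [0.003, 0.009, 0.1, 0, 0, -0.083, -1]
    - [0.003, 0.009, 0.16, 0, 0, -0.083, -1]
    - [0.003, 0.009, 0.2, 0, 0, -0.083, -1]
    - [-0.03, 0.1, 0.2, 0, 0, -0.083, -1]
    - [-0.07, 0.2, 0.2, 0, 0, -0.083, -1]
    - [-0.12, 0.3, 0.2, 0, 0, -0.083, -1]
    - [-0.17, 0.4, 0.2, 0, 0, -0.083, -1]
    - [-0.22, 0.5, 0.2, 0, 0, -0.083, -1]
    - [-0.27, 0.6, 0.2, 0, 0, -0.083, -1]
    - [-0.27, 0.6, 0.2, 0, 0, -0.083, -1]

```text
time_s: 10.85
ee_pos: [486.3, 304.6, 306.0]
ee_rot: [-180.0, 0.0, -3.6]
force: [0.8, -0.8, -0.3]
gripper_width: 0.7
gripper_force: 0.0
```

```bash
python3 meas.py m3 0
python3 - <<'E'
import cv2,numpy as np
A=cv2.imread("pics/top_m3.png");B=cv2.imread("pics/scene_m3.png")
r=lambda p:cv2.resize(p,None,fx=2.4,fy=2.4,interpolation=2)
cv2.imwrite("pics/c3.png",np.hstack([r(A[90:260,230:395]),r(B[120:290,215:380])]))
E
```

```text
10.85 [486.3 304.6 306. ] [-180.     0.    -3.6] [ 0.8 -0.8 -0.3]
top [(-3, 2.3, 33), (-2, -0.0, 62), (-1, -0.3, 67), (0, -0.9, 67), (1, -2.0, 72), (2, -1.6, 68), (3, -2.8, 33)]
scene [(-3, 2.9, 15), (-2, 1.8, 29), (-1, 3.8, 42), (0, 2.4, 58), (1, -4.2, 23), (2, -5.9, 41), (3, -4.1, 37)]
```

View pics/c3.png

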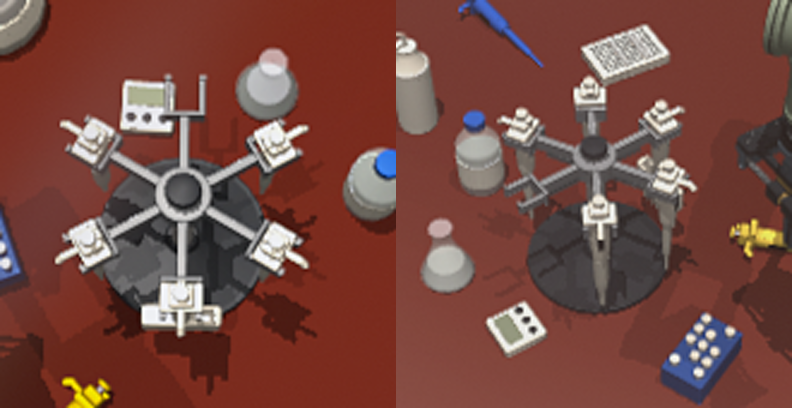

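The crop shows the eight-channel, with its wide head, straight in front of the column at about (182,310), and the empty fork straight behind at (185,95). The arms are within about 1° of square, every pipette hangs in its cradle, and the bystanders are undisturbed.

```bash
python3 -c "
from workcell import env
print(env.job_done())"
```

```text
the job is handed in; nothing more can be done
None
```

The eight-channel pipette now hangs in front of the column on the robot's side, within about 1° of straight by the top camera; the carousel is at rest, the arm is clear, and the job was handed in at about 11 s.

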